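# Set the spring-loaded board holder to the amber mark and lock its cam lever

### The arm

A 6-joint arm with a two-finger parallel gripper is mounted at the origin on a cart in front of the work surface, level with it; the furniture and walls round the work are solid. World frame = base frame: x ahead of the robot, y to its left, z up, the work surface at z = 0. Lengths are in mm, angles in rad, forces in N, time in s.
With the tool pointing down it reaches from about 350 to 975 mm from the base axis. Payload 7.1 kg.
Tool frame: the origin (TCP) lies midway between the tips of the shut fingers; the grasp point (between the pads) lies 19 mm behind it (ctrl.grip_depth is the distance from the TCP to the grasp point, in mm); z points along the fingers, y is the line along which they close (so a half turn about z gives the same grasp; the last joint's range is limited). The gripper opens to 88 mm and grips with 3 to 60 N. Pads are 20 mm wide; open, the fingers measure 115 mm over their backs; the gripper's body (75 mm by 178 mm) begins 61 mm behind the grasp point.
Start: joints at [-1.207, 0.423, 1.63, -0, 1.089, -0.019], TCP at [233.465, -579.74, 198.275] pointing down, gripper open.
Joint ranges: [-3, 3], [-0.9, 2.11], [0.09, 2.58], [-1.31, 4.45], [0.11, 2.69], [-2.54, 2.54]. Speed limits (rad/s): [2.39, 2.39, 3.01, 3.14, 3.14, 3.14].

### API

Orientations are given as a rotation vector (axis times angle).
In Python, from workcell import get_obs, vision, ctrl gives the robot as it stands.
- The arm moves only by the tool step_arm, never from a script. Its argument "plan" is a list of rows, each a list of 7 numbers: the opening, from -1 (shut) to 1 (fully open), then the shift along the tool's x, y, z as a fraction of full scale, then the turn, a rotation vector about the tool's x, y, z as a fraction of full scale. In form: [[fingers, dx, dy, dz, wx, wy, wz], ...]. A call has 1 to 20 rows; each row shifts and turns the commanded pose from where the row before left it, along the tool's axes as they then stand; what a row does not reach is not made up. Full scale, the value 1, is 50 mm for a shift and 0.12 rad for a turn. A row lasts 1/8 s, in which the tool goes at most 62.5 mm and 10.7 degrees, less where a joint would pass 70% of its speed; a pose out of reach is approached as far as the arm can. A call with a number of a shift or a turn outside -1 to 1 is refused whole. A call with a gripper value outside its range is refused whole. The fingers move at their own pace and stop on an object; the grip force is fixed at half the most. Time passes only in rows, so rows that do not move let the fingers close. It gives the time, the measured TCP pose, the force, the opening and the grip force at its end, in the units of the state.
- get_obs(): the state, without advancing time (a new reading comes with each control period).
- vision.get_image(name): name is "side" or "top"; returns a dict with "pixels" (384x512x3 uint8, red, green, blue), "depth" (384x512 float32, mm along the optical axis (not along the pixel's ray), 0 where there is no reading), "fx", "fy", "cx", "cy" (pixels), "T" (4x4, takes a point from camera to world coordinates). Camera axes: x right, y down, z forward; pixel columns grow to the right and rows downward; lengths in mm; the calibration is good to about 2 mm. A picture is of the moment at which its call begins.
- ctrl.close_job(): hands the job in; it is judged then, once.
The state is a dict: "t": time; "qpos": joint angles; "qvel": joint speeds; "joint_torque": joint torques, N m; "ee_pos": TCP position; "orientation": TCP orientation; "ft_force": force on the tool from outside, world axes, zero at the start; "moment": the same for the moment, N m; "width": finger opening in mm; "grasp_force": force on a finger pad.
Only numpy, scipy, OpenCV 4.12 (cv2) and the standard library are available. Lean on these libraries where they do the work, as an engineer would, in place of code of your own. Each camera call takes 0.05 s, during which the arm holds its last target. There are 200 camera calls.

### The job

Set up the board holder for the next circuit board: draw its spring-loaded sliding jaw out along the rail by the steel cross handle, red lever still open, until the red pointer stands on the amber tape (not the blue one). Hold it there, squeeze the red cam lever fully shut against the grey grip bar, and finish still holding lever and grip bar together in the gripper; I will slip the board in while you hold. Leave the screw dish, the screwdriver and the capacitor behind the holder where they are.

Things in the scene. Friction and masses are not known exactly. Their poses are not given: they have to be found in the camera images.
- board_holder: The whole holder, fixed to the desk, 310 mm long (local y) and 96 mm wide (local x): two dark cast feet, a 16 mm wide aluminium rail along local y whose top is 24 mm above the desk, a fixed grooved jaw at the +y end. Origin on the desk under the middle of the rail; +x points away from the robot, +y to its left (at yaw 0). The sliding jaw is drawn out along local -y.
- jaw_travel (a joint): How far the sliding jaw is drawn out along the rail (holder's local -y), m: 0 = rest, where a spring hidden in the rail pulls it back to, at most 0.108. The spring pulls back with about 4 N at 0 and 7 N at 0.1. While the cam lever is open the jaw runs freely; with the lever shut the cam brakes it on the rail.
- sliding_jaw: The moving jaw with its grey grip bar over the rail; the bar is 17 mm thick, from 33 to 60 mm above the desk. Axes as the holder's; origin on the desk under the rail's centre line, beside the lever's pivot. The bar reaches from y = +6 to -78 mm and x = -10 (near side) to +7 mm (far side). On the far side nothing lies beside it from y = -13 mm to the cross handle (y = -53 mm).
- cross_handle (a point): Middle of the steel cross handle, a 10 mm round bar sticking 40 mm straight out of the grip bar's far (+x) side, 46 mm above the desk, with a 15 mm black knob at its end; this point is 27 mm from the rail's centre line. A finger put on its +y side and moved along the holder's -y draws the jaw out.
- grip_spot (a point): Point on the moving jaw, 46 mm above the desk, 16 mm on the +y side of the cross handle's axis, and in x at the middle of the 25 mm thickness of grip bar plus shut lever: fingers that close along the holder's x about this point meet bar and lever together. A 22 mm wide finger centred here along y just touches the cross handle. Fingertips must stay above 26 mm to clear the rail.
- lever_angle (a joint): Angle of the red cam lever about its upright pivot, rad: 0 = fully shut, lying along the grip bar's near (-x) side; grows as it swings out towards the robot, at most 0.42. It stays where it is left. Closing it by a finger near the grip spot takes a few N, up to about 10 N at the end where the cam bites.
- cam_lever: Red flat handle of the cam lever, 72 mm long, 7 mm thick, from 38 to 57 mm above the desk. Origin on the desk under the pivot, 19.5 mm on the near (-x) side of the rail's centre line; the handle runs along its own -y, outer face at local x = +1.5 mm, inner at +8.5 mm. Open at 0.40 rad, its outer face 53 mm from the pivot is 33 mm from the grip spot along the holder's x.
- lever_tip (a point): Free end of the red lever, mid-thickness, 48 mm above the desk.
- pointer (a point): Tip of the small red pointer at the -y end of the sliding jaw, just above the rail's top, on its centre line.
- amber_tape: Amber (orange-yellow) tape mark round the rail, 8 mm long along the rail; origin at its middle, 17 mm above the desk, axes those of the holder. The set length: the pointer tip must stand over it.
- blue_tape: Blue tape mark round the rail, same size, for another board; not to be used.
- screw_dish: Pale round steel dish with screws, 87 mm across, 18 mm high, loose, behind the holder. Origin under its centre.
- driver_orange: Precision screwdriver with orange handle, 150x13x13 mm, lying loose behind the holder. Origin under its middle, along its own x.
- capacitor: Dark blue capacitor, 18 mm across, 31 mm high, standing loose behind the holder. Origin under its centre.

How it is judged (in metres and radians):
On the way:
1. the jaw is drawn out and held with its pointer on the amber tape, the lever still open (y of pointer in the frame of amber_tape between -0.004 and 0.004 m and value of joint lever_angle above 0.2 rad and contact force between the fingers and sliding_jaw above 1 N), for 0.2 s.
At the end, for the whole second after the job is handed in: The pointer tip stands over the amber tape (within 4 mm of its middle along the rail), the red lever is shut (under 0.05 rad), the fingers press on the grip bar and on the lever with over 3 N each, and dish, screwdriver and capacitor lie within 15 mm of where they were (y of pointer in the frame of amber_tape between -0.004 and 0.004 m and value of joint lever_angle below 0.05 rad and contact force between the fingers and grip_bar above 3 N and contact force between the fingers and cam_lever above 3 N and distance of each of screw_dish, driver_orange, capacitor from where it was at the start of the episode below 0.015 m); the arm keeps its last pose, push and grip.
It fails at once if the cam lever is shut (below 0.12 rad) with the pointer more than 6 mm from the middle of the amber tape (value of joint lever_angle below 0.12 rad and (y of pointer in the frame of amber_tape above 0.006 m or y of pointer in the frame of amber_tape below -0.006 m)).
It fails at once if the dish, the screwdriver or the capacitor is pushed more than 15 mm (distance of any of screw_dish, driver_orange, capacitor from where it was at the start of the episode above 0.015 m).
It also fails if it takes over 32 s, if anything falls off the work surface, if the arm or the gripper's body presses on something with over 40 N, if the wrist force passes 120 N, or if a joint passes its speed limit or range.

## Working session

There is one attempt and no reset: what is moved stays moved. The work goes in short steps, Python scripts to look and compute and a tool call to move; the robot and the scene stay as the last step left them, time stands still between calls to the robot, and variables do not carry over. Pictures are saved under pics/ and viewed, at most 10 in all, crops included, and the job is handed in when it is done.

Besides the shell and the picture viewer there is one more tool, called after "Call:" as name([rows], argument=value, ...), one row to a line, values as JSON. step_arm: Moves the arm, as the interface text tells. Its arguments: {"type":"object","properties":{"plan":{"type":"array","items":{"type":"array","items":{"type":"number","minimum":-1,"maximum":1}}}},"required":["plan"]}

```bash
mkdir -p pics; cat > h.py <<'E'
import numpy as np, cv2
from workcell import get_obs, vision, ctrl
def grab(n):
    d=vision.get_image(n); return d
def pts(d):
    v,u=np.mgrid[0:384,0:512]; z=d["depth"]
    P=np.stack([(u-d["cx"])/d["fx"]*z,(v-d["cy"])/d["fy"]*z,z,np.ones_like(z)],-1)
    return (P@np.array(d["T"]).T)[...,:3]
def ray(d,u,v,h):
    T=np.array(d["T"]); r=T[:3,:3]@np.array([(u-d["cx"])/d["fx"],(v-d["cy"])/d["fy"],1]); o=T[:3,3]
    return o+r*(h-o[2])/r[2]
E
python3 - <<'E'
from h import *
o=get_obs(); print({k:np.round(v,3) for k,v in o.items()})
for n in("top","side"):
    d=grab(n); np.save(n+'.npy',d,allow_pickle=True); print(n,d["fx"],np.round(d["T"],3).tolist())
    cv2.imwrite(f'pics/{n}0.png',cv2.resize(d["pixels"][...,::-1],(800,600),interpolation=cv2.INTER_CUBIC))
E
```

```text
{'t': np.float64(0.0), 'qpos': array([-1.207,  0.424,  1.631,  0.   ,  1.089, -0.019]), 'qvel': array([ 0.   , -0.001,  0.   ,  0.001,  0.002, -0.   ]), 'joint_torque': array([ 2.0000e-03, -5.4461e+01, -2.7367e+01,  6.5000e-02,  2.3000e-02,
       -0.0000e+00]), 'ee_pos': array([ 233.274, -579.217,  197.526]), 'orientation': array([-3.083, -0.597,  0.   ]), 'ft_force': array([ 0.574, -0.604,  0.354]), 'moment': array([ 0.013, -0.036,  0.041]), 'grasp_force': np.float64(0.0), 'width': np.float64(87.706)}
top 404.83479804858916 [[0.009, -0.994, 0.109, 467.574], [-0.999, -0.013, -0.035, 244.526], [0.036, -0.108, -0.993, 918.399], [0.0, 0.0, 0.0, 1.0]]
side 460.4013422974128 [[-0.916, -0.174, 0.362, 266.509], [-0.401, 0.35, -0.846, 939.906], [0.02, -0.92, -0.391, 411.297], [0.0, 0.0, 0.0, 1.0]]
```

View pics/top0.png

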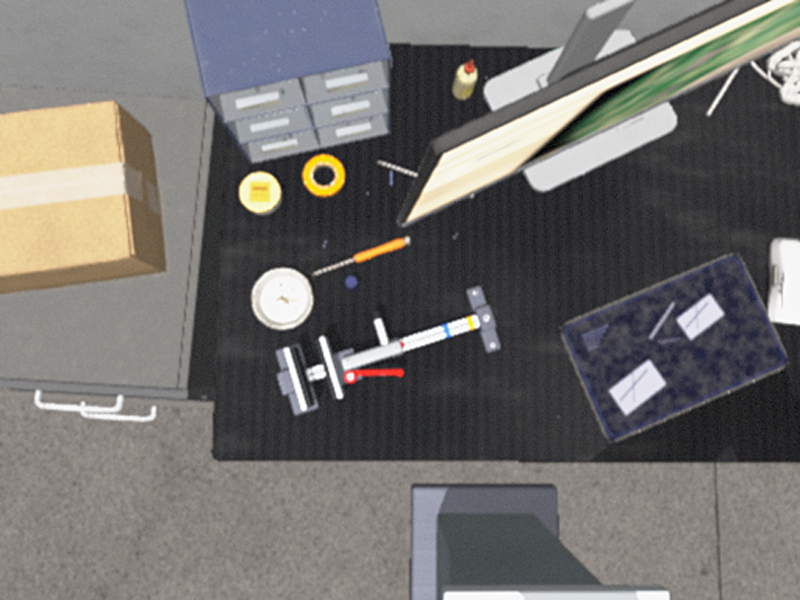

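View pics/side0.png

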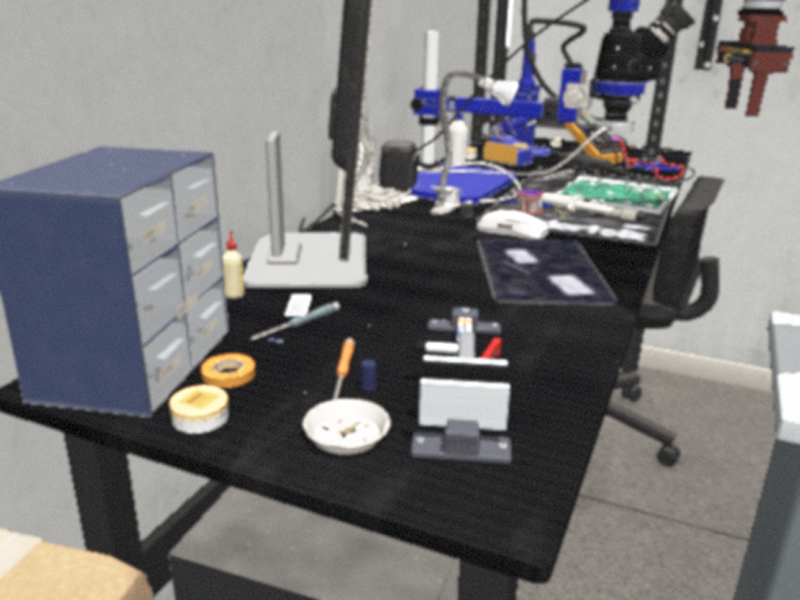

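Top view: the rail runs from the fixed jaw at (297,378) to the foot at (485,318). The pointer is at (403,345), the blue tape at (447,331), the amber tape at (473,323), the red lever spans (350,377)–(403,373) and the cross handle is at (381,332). The side view shows the holder end-on at (465,390), with the dish, driver and capacitor to its left.

```bash
cat >> h.py <<'E'
def masks(d):
    h=cv2.cvtColor(d["pixels"],cv2.COLOR_RGB2HSV); H,S,V=[h[...,i].astype(int) for i in range(3)]
    return dict(red=((H<6)|(H>172))&(S>110)&(V>90), blue=(H>100)&(H<125)&(S>110)&(V>120), amber=(H>15)&(H<32)&(S>90)&(V>120), light=(S<60)&(V>140))
def comps(m,box,amin=3):
    b=np.zeros(m.shape,np.uint8); u0,v0,u1,v1=box; b[v0:v1,u0:u1]=m[v0:v1,u0:u1]
    n,l,s,c=cv2.connectedComponentsWithStats(b,connectivity=8)
    return [(int(s[i,4]),np.round(c[i],2),s[i,:4].tolist()) for i in range(1,n) if s[i,4]>=amin],l
E
python3 - <<'E'
from h import *
t=np.load('top.npy',allow_pickle=True).item(); s=np.load('side.npy',allow_pickle=True).item()
P=pts(t); 
for n,d,box in(("top",t,(170,140,330,270)),("side",s,(250,190,350,300))):
    Q=pts(d)
    for k,m in masks(d).items():
        for a,c,b in comps(m,box)[0]:
            z=Q[int(round(c[1])),int(round(c[0]))]
            print(n,k,a,c,b,'depthpt',np.round(z,1),'z24',np.round(ray(d,*c,24)[:2],1),'z47',np.round(ray(d,*c,47)[:2],1))
c=t["pixels"][165:275,170:320]; cv2.imwrite('pics/topc.png',cv2.resize(c[...,::-1],(800,587),interpolation=cv2.INTER_CUBIC))
c=s["pixels"][185:300,230:350]; cv2.imwrite('pics/sidec.png',cv2.resize(c[...,::-1],(624,598),interpolation=cv2.INTER_CUBIC))
E
```

```text
top red 4 [257.25 220.  ] [257, 219, 2, 3] depthpt [491.9 221.8  22.4] z24 [491.9 221.3] z47 [491.2 221.9]
top red 204 [239.57 238.66] [220, 235, 39, 11] depthpt [450.7 258.1  57.2] z24 [450.8 259.6] z47 [451.2 259.2]
top blue 22 [285.41 211.09] [283, 207, 6, 10] depthpt [512.4 159.9  23.2] z24 [512.1 159.1] z47 [511.  161.3]
top amber 123 [242.32 159.89] [227, 154, 31, 13] depthpt [627.5 256.9  11.5] z24 [625.6 256. ] z47 [621.5 255.7]
top amber 28 [300.75 206.36] [298, 202, 6, 10] depthpt [523.8 124.3  23.4] z24 [523. 125.] z47 [521.6 128. ]
top light 10 [262.1 140.8] [260, 140, 6, 3] depthpt [642.9 216.5 141.2] z24 [669.8 212.1] z47 [664.6 212.9]
top light 12 [260.08 153.17] [259, 151, 3, 5] depthpt [645.1 216.    6.9] z24 [641.4 216.4] z47 [637.  217.1]
top light 58 [213.41 170.14] [201, 165, 26, 11] depthpt [604.4 322.3   6.3] z24 [601.5 319.9] z47 [598. 318.]
top light 1020 [183.27 190.68] [170, 171, 31, 40] depthpt [555.7 388.5   6.3] z24 [554.8 385.1] z47 [552.5 381.5]
top light 94 [304.33 189.79] [299, 184, 11, 14] depthpt [561.1 115.5   9.2] z24 [560.1 116.9] z47 [557.7 120
[... 1098 characters left out ...]
8.1 145.5] z47 [540.8 192.7]
side light 3 [283.33 206.33] [283, 206, 2, 2] depthpt [559.6 110.1   8.9] z24 [547.4 142.4] z47 [530.7 189.8]
side light 566 [294.16 223.01] [271, 206, 54, 28] depthpt [481.5 271.2  59.6] z24 [502.9 203.5] z47 [488.9 247.2]
side light 12 [316.17 208.17] [314, 207, 5, 3] depthpt [492.8  93.6  11.1] z24 [485.  121.6] z47 [472.  170.2]
side light 1624 [296.54 257.47] [268, 242, 59, 33] depthpt [443.1 366.2  54.4] z24 [458.4 319.1] z47 [447.  355.9]
side light 29 [268.72 281.52] [266, 279, 7, 6] depthpt [479.  385.8  11.7] z24 [473.2 401.9] z47 [461.  433.9]
side light 33 [321.52 284.64] [318, 282, 7, 6] depthpt [403.  359.9  12.5] z24 [400.  376.1] z47 [392.  409.6]
```

View pics/topc.png

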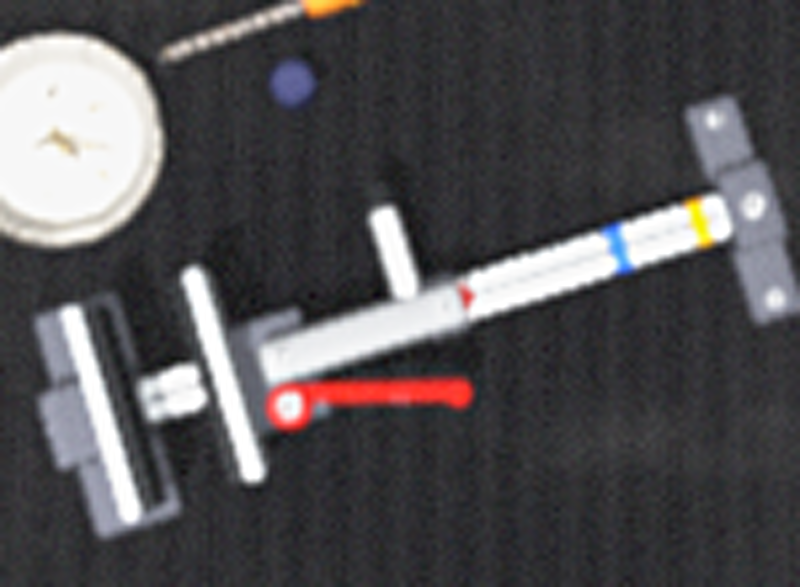

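View pics/sidec.png

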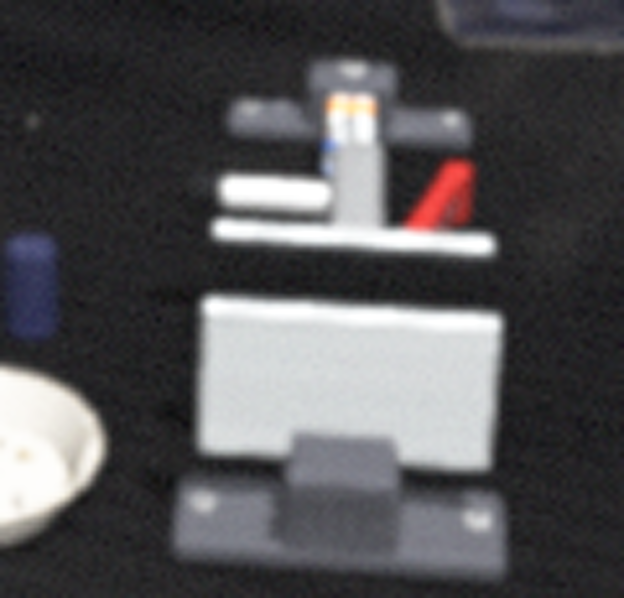

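Crops: the pointer tip is at (475,295) and the amber tape at (700,223) in the top crop. The steel handle spans (383,208)–(407,295) and the lever is open. Yaw is about 0.314, and heights match the text (rail 23–24, lever 57, bar 61).

```bash
cat >> h.py <<'E'
from scipy.spatial.transform import Rotation as R
yaw=0.314; A=np.array([523.,125.]); ex=np.array([np.cos(yaw),np.sin(yaw)]); ey=np.array([-ex[1],ex[0]])
loc=lambda p:np.round([(p[:2]-A)@ex,(p[:2]-A)@ey],1)
wor=lambda x,y:A+x*ex+y*ey
def delta(x,y,z):
    o=get_obs(); p=o["ee_pos"]; Rm=R.from_rotvec(o["orientation"])
    d=np.r_[wor(x,y),z]-p; tool=Rm.inv().apply(d)
    best=None
    for sg in(1,-1):
        Y=np.r_[sg*ex,0]; Z=np.array([0,0,-1.]); X=np.cross(Y,Z)
        rv=(Rm.inv()*R.from_matrix(np.c_[X,Y,Z])).as_rotvec(); print('sg',sg,'rot tool',np.round(rv,3),'units',np.round(rv/.12,2))
    print('t',o["t"],'pos',np.round(p,1),'local',loc(p),'toolY',np.round(Rm.apply([0,1,0]),3),'Z',np.round(Rm.apply([0,0,1]),3),'f',np.round(o["ft_force"],1),'w',o["width"],'g',o["grasp_force"])
    print('d world',np.round(d,1),'tool shift',np.round(tool,1))
E
python3 - <<'E'
from h import *
t=np.load('top.npy',allow_pickle=True).item()
f=lambda u,v,h:loc(ray(t,170+u/5.3333-.4,165+v/5.3333-.4,h))
for n,u,v,h in(('steel end',383,208,46),('steel root',407,295,46),('knob end',374,188,46),('tip',475,295,25),('amber',700,223,24),('levertip',466,393,57),('cap',292,85,31),('barR',465,300,60),('plate top far',192,270,72),('plate near',255,478,72),('dish R',160,140,18),('pivot',289,405,59)):
    print(n,f(u,v,h))
P=pts(t)
for v in range(204,222,3): print([(P[v,u].round(0).astype(int)).tolist() for u in range(240,248,3)])
print(wor(-18,139))
delta(-18,139,130)
E
```

```text
steel end [ 43.6 123.9]
steel root [  7.2 125.1]
knob end [ 52.4 125. ]
tip [-0.6 98.2]
amber [-0.2 -0.2]
levertip [-37.  114.4]
cap [104.4 144.6]
barR [ -1.9 103.8]
plate top far [ 40.9 202.2]
plate near [-43.2 202.1]
dish R [100.3 204. ]
pivot [-20.5 182.2]
[[525, 259, 50], [525, 253, 48], [528, 247, 0]]
[[519, 259, 48], [519, 253, 51], [522, 246, -3]]
[[515, 260, -1], [512, 253, 51], [515, 246, -3]]
[[508, 260, 0], [506, 253, 46], [506, 246, 50]]
[[501, 260, -2], [499, 253, 48], [500, 246, 48]]
[[494, 260, -2], [495, 253, -3], [493, 246, 50]]
[462.94778975 251.64411571]
sg 1 rot tool [-1.000e-03 -1.000e-03 -1.502e+00] units [-1.000e-02 -1.000e-02 -1.252e+01]
sg -1 rot tool [-1.00e-03  1.00e-03  1.64e+00] units [-1.000e-02  1.000e-02  1.366e+01]
t 0.1 pos [ 233.3 -579.3  197.6] local [-493.1 -580.3] toolY [ 0.374 -0.928 -0.001] Z [-0.001  0.001 -1.   ] f [-0.3 -0.8  0.4] w 87.32904450663699 g 0.0
d world [229.7 830.9 -67.6] tool shift [ 523.4 -684.9   68.5]
```

```bash
python3 - <<'E'
from h import *
o=get_obs(); p=o["ee_pos"].copy(); Rm=R.from_rotvec(o["orientation"])
goal=np.r_[wor(-20,149),150]; mid=np.array([420,-150,195.])
W=np.array([p,mid,goal]); L=np.r_[0,np.cumsum(np.linalg.norm(np.diff(W,axis=0),axis=1))]
print(L,goal); n=20; rows=[]; r=Rm
for i in range(1,n+1):
    q=np.array([np.interp(L[-1]*i/n,L,W[:,k]) for k in range(3)])
    d=np.round(r.inv().apply(q-p)/50,2); wz=-0.63
    rows.append([.8,*d.tolist(),0,0,wz]); p=p+r.apply(d*50); r=r*R.from_rotvec([0,0,wz*.12])
print(rows,p)
E
```

```text
[  0.         468.11438693 882.85131462] [457.95692311 260.53744187 150.        ]
[[0.8, 0.63, -0.62, 0.01, 0, 0, -0.63], [0.8, 0.67, -0.57, 0.0, 0, 0, -0.63], [0.8, 0.72, -0.52, 0.01, 0, 0, -0.63], [0.8, 0.75, -0.46, 0.0, 0, 0, -0.63], [0.8, 0.79, -0.4, 0.01, 0, 0, -0.63], [0.8, 0.81, -0.35, 0.0, 0, 0, -0.63], [0.8, 0.84, -0.28, 0.01, 0, 0, -0.63], [0.8, 0.85, -0.22, 0.01, 0, 0, -0.63], [0.8, 0.87, -0.15, 0.0, 0, 0, -0.63], [0.8, 0.88, -0.08, 0.01, 0, 0, -0.63], [0.8, 0.86, -0.13, 0.04, 0, 0, -0.63], [0.8, 0.85, -0.23, 0.1, 0, 0, -0.63], [0.8, 0.86, -0.16, 0.09, 0, 0, -0.63], [0.8, 0.87, -0.1, 0.1, 0, 0, -0.63], [0.8, 0.88, -0.04, 0.1, 0, 0, -0.63], [0.8, 0.87, 0.04, 0.09, 0, 0, -0.63], [0.8, 0.88, 0.1, 0.1, 0, 0, -0.63], [0.8, 0.86, 0.16, 0.1, 0, 0, -0.63], [0.8, 0.85, 0.23, 0.09, 0, 0, -0.63], [0.8, 0.82, 0.3, 0.1, 0, 0, -0.63]] [458.21126481 260.47672891 150.04821286]
```

Call:
step_arm([
  [0.8, 0.63, -0.62, 0, 0, 0, -0.63],
  [0.8, 0.67, -0.57, 0, 0, 0, -0.63],
  [0.8, 0.72, -0.52, 0, 0, 0, -0.63],
  [0.8, 0.75, -0.46, 0, 0, 0, -0.63],
  [0.8, 0.79, -0.4, 0, 0, 0, -0.63],
  [0.8, 0.81, -0.35, 0, 0, 0, -0.63],
  [0.8, 0.84, -0.28, 0, 0, 0, -0.63],
  [0.8, 0.85, -0.22, 0, 0, 0, -0.63],
  [0.8, 0.87, -0.15, 0, 0, 0, -0.63],
  [0.8, 0.88, -0.08, 0, 0, 0, -0.63],
  [0.8, 0.86, -0.13, 0.05, 0, 0, -0.63],
  [0.8, 0.85, -0.23, 0.1, 0, 0, -0.63],
  [0.8, 0.86, -0.16, 0.1, 0, 0, -0.63],
  [0.8, 0.87, -0.1, 0.1, 0, 0, -0.63],
  [0.8, 0.88, -0.04, 0.1, 0, 0, -0.63],
  [0.8, 0.87, 0.04, 0.1, 0, 0, -0.63],
  [0.8, 0.88, 0.1, 0.1, 0, 0, -0.63],
  [0.8, 0.86, 0.16, 0.1, 0, 0, -0.63],
  [0.8, 0.85, 0.23, 0.1, 0, 0, -0.63],
  [0.8, 0.82, 0.3, 0.1, 0, 0, -0.63],
])

```text
t: 2.6
ee_pos: [458.2, 261.3, 150.4]
orientation: [-1.83, -2.553, 0.001]
ft_force: [0.8, -0.8, -0.1]
width: 79.1
grasp_force: 0.0
```

```bash
python3 - <<'E'
from h import *
delta(-20,149,30)
d=grab('side'); c=d["pixels"][100:320,180:440]; cv2.imwrite('pics/side1.png',cv2.resize(c[...,::-1],(704,596),interpolation=cv2.INTER_CUBIC))
E
```

```text
sg 1 rot tool [-0.     0.     0.013] units [-0.    0.    0.11]
sg -1 rot tool [-0.000e+00 -1.000e-03 -3.129e+00] units [-0.000e+00 -1.000e-02 -2.607e+01]
t 2.6 pos [458.2 261.3 150.4] local [-19.5 149.7] toolY [ 0.947  0.321 -0.   ] Z [-0. -0. -1.] f [ 0.8 -0.8 -0.1] w 79.11526830899945 g 0.0
d world [  -0.2   -0.8 -120.4] tool shift [ -0.7  -0.4 120.4]
```

View pics/side1.png

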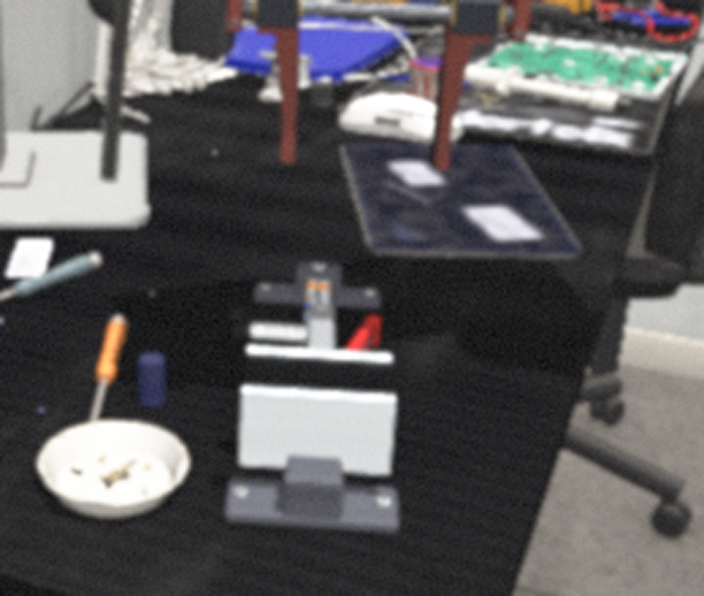

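The fingers at (288,160) and (440,165) straddle the bar and the lever as planned, so I'll descend.

Call:
step_arm([
  [0.8, 0, 0, 0.5, 0, 0, 0.1],
  [0.8, 0, 0, 0.5, 0, 0, 0],
  [0.8, 0, 0, 0.5, 0, 0, 0],
  [0.8, 0, 0, 0.4, 0, 0, 0],
  [0.8, 0, 0, 0.3, 0, 0, 0],
  [0.8, 0, 0, 0.18, 0, 0, 0],
  [0.8, 0, 0, 0, 0, 0, 0],
])

```text
t: 3.52
ee_pos: [458.2, 259.7, 31.4]
orientation: [-1.849, -2.539, 0.001]
ft_force: [0.5, -0.9, 0.7]
width: 79.0
grasp_force: 0.0
```

```bash
python3 - <<'E'
from h import *
delta(-20,141,30)
E
```

```text
sg 1 rot tool [-0.001  0.    -0.002] units [-0.01  0.   -0.02]
sg -1 rot tool [0.00e+00 1.00e-03 3.14e+00] units [0.000e+00 1.000e-02 2.616e+01]
t 3.525 pos [458.2 259.7  31.4] local [-20.  148.2] toolY [ 0.952  0.307 -0.001] Z [-0.001 -0.    -1.   ] f [ 0.5 -0.9  0.7] w 78.957226245078 g 0.0
d world [ 2.2 -6.8 -1.4] tool shift [-7.2 -0.   1.4]
```

Call:
step_arm([
  [0.8, -0.1, 0, 0, 0, 0, 0],
  [0.8, -0.15, 0, 0, 0, 0, 0],
  [0.8, -0.2, 0, 0, 0, 0, 0],
  [0.8, -0.25, 0, 0, 0, 0, 0],
  [0.8, -0.25, 0, 0, 0, 0, 0],
  [0.8, -0.25, 0, 0, 0, 0, 0],
  [0.8, -0.25, 0, 0, 0, 0, 0],
  [0.8, -0.2, 0, 0, 0, 0, 0],
  [0.8, -0.15, 0, 0, 0, 0, 0],
  [0.8, -0.1, 0, 0, 0, 0, 0],
  [0.8, 0, 0, 0, 0, 0, 0],
  [0.8, 0, 0, 0, 0, 0, 0],
])

```text
t: 5.03
ee_pos: [487.6, 169.7, 31.8]
orientation: [1.849, 2.54, 0.0]
ft_force: [1.2, -1.0, -0.3]
width: 79.1
grasp_force: 0.0
```

```bash
python3 - <<'E'
from h import *
delta(-20,43,30)
d=grab('top'); 
for k,m in masks(d).items():
    if k!='light':
        for a,c,b in comps(m,(200,180,340,260),2)[0]: print(k,a,c,b,loc(ray(d,*c,24)))
c=d["pixels"][165:275,200:350]; cv2.imwrite('pics/top2.png',cv2.resize(c[...,::-1],(800,587),interpolation=cv2.INTER_CUBIC))
E
```

```text
sg 1 rot tool [ 0.    -0.    -0.002] units [ 0.   -0.   -0.02]
sg -1 rot tool [-0.   -0.    3.14] units [-0.   -0.   26.16]
t 5.025 pos [487.6 169.7  31.8] local [-19.9  53.5] toolY [0.952 0.307 0.   ] Z [ 0.  0. -1.] f [ 1.2 -1.  -0.3] w 79.05597052356602 g 0.0
d world [  3.1 -10.   -1.8] tool shift [-10.5  -0.1   1.8]
red 197 [238.86 238.72] [220, 236, 39, 10] [-26.8 151.8]
```

View pics/top2.png

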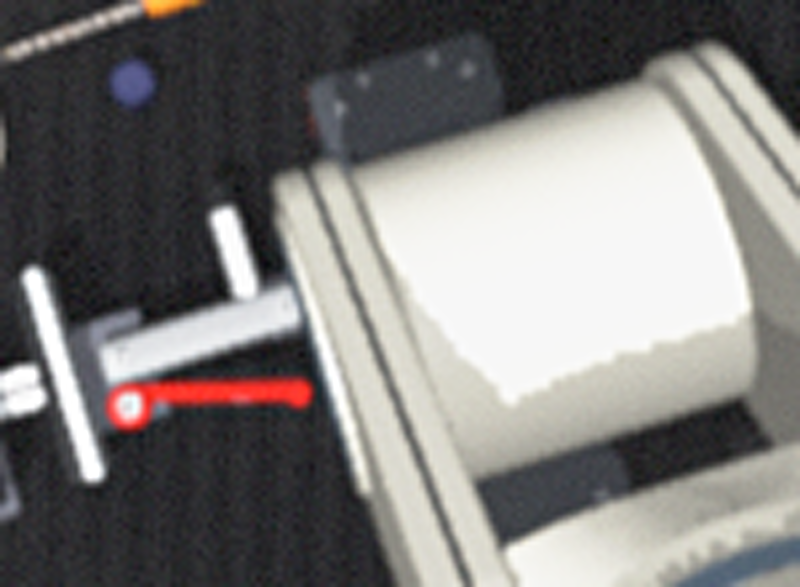

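The jaw hasn't moved: the handle is still at (232,250) in the crop, with the gripper past it at (560,270). The finger must have passed over the handle, so I'll measure the real fingertip heights from the side camera.

```bash
python3 - <<'E'
from h import *
d=grab('side'); P=pts(d); L=np.stack([(P[...,:2]-A)@ex,(P[...,:2]-A)@ey,P[...,2]],-1)
for x0,x1 in((5,60),(-95,-45)):
    m=(L[...,0]>x0)&(L[...,0]<x1)&(abs(L[...,1]-53)<22)&(L[...,2]>12)&(L[...,2]<140)&(d["depth"]>0)
    q=L[m]; print(len(q)); 
    for z in range(10,140,8):
        s=q[(q[:,2]>=z)&(q[:,2]<z+8)]
        if len(s)>2: print(z,len(s),np.percentile(s[:,0],[3,97]).round(0),np.percentile(s[:,1],[3,50,97]).round(0))
c=d["pixels"][150:300,210:390]; cv2.imwrite('pics/side3.png',cv2.resize(c[...,::-1],(720,600),interpolation=cv2.INTER_CUBIC))
E
```

```text
260
18 10 [7. 8.] [34. 47. 68.]
50 3 [23. 26.] [63. 66. 67.]
58 19 [19. 27.] [63. 64. 67.]
66 21 [19. 27.] [61. 65. 66.]
74 19 [20. 27.] [62. 64. 67.]
82 23 [19. 28.] [49. 64. 66.]
90 23 [19. 30.] [60. 64. 67.]
98 29 [19. 30.] [62. 64. 67.]
106 31 [19. 30.] [48. 64. 68.]
114 32 [20. 33.] [55. 64. 66.]
122 30 [20. 33.] [60. 64. 67.]
130 20 [20. 46.] [60. 67. 70.]
286
50 5 [-67. -60.] [45. 62. 66.]
58 20 [-68. -61.] [63. 65. 68.]
66 21 [-68. -60.] [62. 64. 66.]
74 29 [-69. -60.] [46. 64. 67.]
82 21 [-70. -60.] [62. 65. 67.]
90 27 [-71. -60.] [58. 64. 67.]
98 33 [-72. -60.] [47. 64. 68.]
106 33 [-73. -60.] [54. 65. 67.]
114 35 [-74. -62.] [59. 65. 67.]
122 39 [-75. -62.] [47. 64. 67.]
130 21 [-88. -62.] [63. 67. 71.]
```

View pics/side3.png

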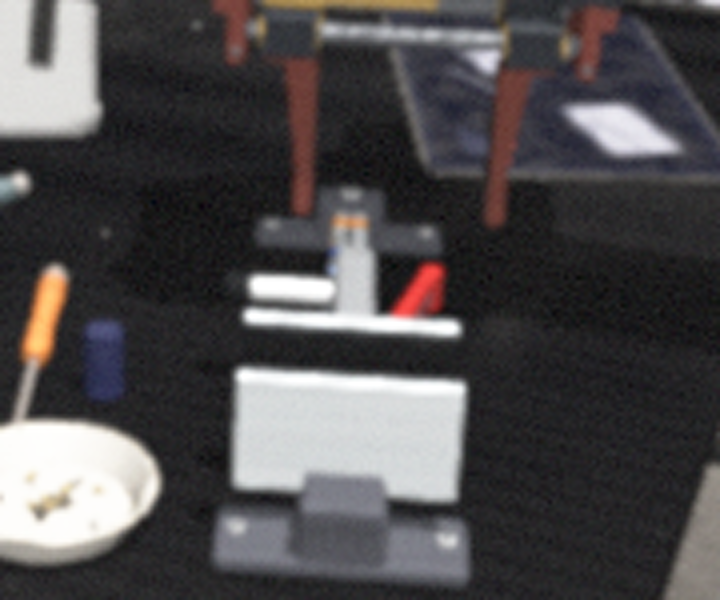

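The fingertips at (303,212) and (497,225) stand at z≈53 although the TCP reads 32, so either the open fingers retract or there is an offset. I'll raise the arm and measure tip height against opening.

Call:
step_arm([
  [0.8, 0, 0, -0.4, 0, 0, 0],
  [0.3, 0, 0, -0.4, 0, 0, 0],
  [0.3, 0, 0, 0, 0, 0, 0],
  [0.3, 0, 0, 0, 0, 0, 0],
  [0.3, 0, 0, 0, 0, 0, 0],
])

```text
t: 5.75
ee_pos: [487.0, 169.4, 71.0]
orientation: [-1.849, -2.539, 0.002]
ft_force: [-0.3, 0.5, 0.6]
width: 57.1
grasp_force: 0.0
```

```bash
cat >> h.py <<'E'
def tips(yc):
    o=get_obs(); d=grab('side'); P=pts(d); L=np.stack([(P[...,:2]-A)@ex,(P[...,:2]-A)@ey,P[...,2]],-1)
    h=cv2.cvtColor(d["pixels"],cv2.COLOR_RGB2HSV); red=((h[...,0]<10)|(h[...,0]>170))&(h[...,1]>90)
    m=red&(abs(L[...,1]-yc)<25)&(L[...,2]<160)&(d["depth"]>0); xc=loc(o["ee_pos"])[0]
    for nm,s in(('far',L[...,0]>xc),('near',L[...,0]<xc)):
        q=L[m&s]; b=q[q[:,2]<q[:,2].min()+10]
        print(nm,len(q),'zmin',np.percentile(q[:,2],[0,1,2]).round(1),'x at tip',np.percentile(b[:,0],[5,95]).round(1),'y med',np.median(q[:,1]).round(1))
    print('tcp z',o["ee_pos"][2].round(1),'loc',loc(o["ee_pos"]),'w',o["width"].round(1),'t',o["t"].round(2))
E
python3 -c "
from h import *
tips(53)"
```

```text
far 173 zmin [-0.5  0.4 42.1] x at tip [-20.3 151.6] y med 64.3
near 166 zmin [-0.7 -0.7 -0.4] x at tip [-48.  -22.3] y med 64.1Traceback (most recent call last):
  File "<string>", line 3, in <module>
    tips(53)
    ~~~~^^^^
  File "h.py", line 39, in tips
    print('tcp z',o["ee_pos"][2].round(1),'loc',loc(o["ee_pos"]),'w',o["width"].round(1),'t',o["t"].round(2))
                                                                     ^^^^^^^^^^^^^^^^
AttributeError: 'float' object has no attribute 'round'
```

Call:
step_arm([
  [-0.43, 0, 0, 0, 0, 0, 0],
  [-0.43, 0, 0, 0, 0, 0, 0],
  [-0.43, 0, 0, 0, 0, 0, 0],
  [-0.43, 0, 0, 0, 0, 0, 0],
])

```text
t: 6.3
ee_pos: [487.6, 169.5, 71.8]
orientation: [-1.849, -2.54, 0.0]
ft_force: [0.5, -0.5, -0.4]
width: 25.3
grasp_force: 0.0
```

```bash
python3 -c "
from h import *
tips(53)"
```

```text
far 175 zmin [-1.9 -0.9  0.3] x at tip [136.9 156. ] y med 64.4
near 173 zmin [-1.4 -0.4 -0.3] x at tip [-47.8 -20.4] y med 64.4Traceback (most recent call last):
  File "<string>", line 3, in <module>
    tips(53)
    ~~~~^^^^
  File "h.py", line 39, in tips
    print('tcp z',o["ee_pos"][2].round(1),'loc',loc(o["ee_pos"]),'w',o["width"].round(1),'t',o["t"].round(2))
                                                                     ^^^^^^^^^^^^^^^^
AttributeError: 'float' object has no attribute 'round'
```

Stray pixels broke the mask, so I'll filter it to the finger region.

```bash
sed -i "s/&(L\[...,2\]<160)/\&(L[...,2]<160)\&(L[...,2]>20)\&(abs(L[...,0]+20)<70)/; s/o\[\"width\"\].round(1),'t',o\[\"t\"\].round(2)/round(o['width'],1),'t',round(o['t'],2)/" h.py
python3 -c "
from h import *
tips(62)
d=grab('side'); c=d['pixels'][150:300,210:390]; cv2.imwrite('pics/side4.png',cv2.resize(c[...,::-1],(720,600),interpolation=cv2.INTER_CUBIC))"
```

```text
far 170 zmin [96.1 96.7 97.9] x at tip [-6.5  0.8] y med 64.4
near 159 zmin [ 98.   99.5 100.4] x at tip [-41.  -35.5] y med 64.2
tcp z 71.8 loc [-19.9  53.3] w 25.2 t 6.35
```

View pics/side4.png

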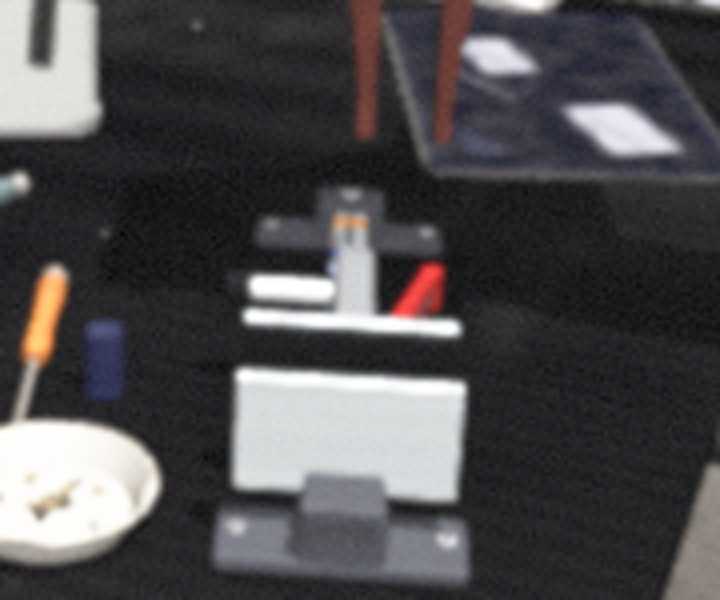

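Fingertips at (365,138) and (443,140) stand at z≈95 with the TCP at 72, while x and y agree. That is a constant height offset of about 23 mm, independent of opening. I'll go back and descend 61 mm, so the tips end near z≈34.

Call:
step_arm([
  [0.8, 0.3, 0, 0, 0, 0, 0],
  [0.8, 0.5, 0, 0, 0, 0, 0],
  [0.8, 0.5, 0, 0, 0, 0, 0],
  [0.8, 0.4, 0, 0, 0, 0, 0],
  [0.8, 0.2, 0, 0, 0, 0, 0],
  [0.8, 0, 0, 0.3, 0, 0, 0],
  [0.8, 0, 0, 0.4, 0, 0, 0],
  [0.8, 0, 0, 0.3, 0, 0, 0],
  [0.8, 0, 0, 0.15, 0, 0, 0],
  [0.8, 0, 0, 0, 0, 0, 0],
])

```text
t: 7.7
ee_pos: [458.2, 259.5, 13.6]
orientation: [-1.85, -2.539, 0.002]
ft_force: [0.1, -0.2, 0.8]
width: 79.1
grasp_force: 0.0
```

```bash
python3 - <<'E'
from h import *
delta(-20,141,10)
# plate may hide tips; use fingers' top features: just the visible minimum
tips(158)
E
```

```text
sg 1 rot tool [-0.001  0.    -0.002] units [-0.01  0.   -0.02]
sg -1 rot tool [0.000e+00 2.000e-03 3.139e+00] units [0.000e+00 2.000e-02 2.616e+01]
t 7.7 pos [458.2 259.5  13.6] local [-20.1 147.9] toolY [ 0.952  0.307 -0.001] Z [-0.001 -0.001 -1.   ] f [ 0.1 -0.2  0.8] w 79.08348235265262 g 0.0
d world [ 2.3 -6.6 -3.6] tool shift [-6.9  0.2  3.6]
far 184 zmin [55.6 56.3 56.9] x at tip [-19.8  25.9] y med 159.0
near 331 zmin [38.2 38.8 41.3] x at tip [-68.9 -32.7] y med 158.9
tcp z 13.6 loc [-20.1 147.9] w 79.1 t 7.7
```

Call:
step_arm([
  [0.8, -0.05, 0, 0.06, 0, 0, 0],
  [0.8, -0.1, 0, 0, 0, 0, 0],
  [0.8, -0.1, 0, 0, 0, 0, 0],
  [0.8, -0.15, 0, 0, 0, 0, 0],
  [0.8, 0, 0, 0, 0, 0, 0],
])

```text
t: 8.38
ee_pos: [465.0, 240.7, 11.5]
orientation: [1.85, 2.539, 0.001]
ft_force: [-0.7, 3.8, -0.9]
width: 78.8
grasp_force: 1.7
```

```bash
python3 - <<'E'
from h import *
delta(-20,43,10)
d=grab('top')
for a,c,b in comps(masks(d)['red'],(200,180,340,260),2)[0]: print(a,c,b,loc(ray(d,*c,57)))
tips(138)
E
```

```text
sg 1 rot tool [ 0.001 -0.    -0.003] units [ 0.01 -0.   -0.02]
sg -1 rot tool [-0.000e+00 -1.000e-03  3.139e+00] units [-0.000e+00 -1.000e-02  2.616e+01]
t 8.375 pos [465.  240.7  11.5] local [-19.5 128. ] toolY [0.952 0.306 0.001] Z [ 0.001  0.    -1.   ] f [-0.7  3.8 -0.9] w 78.8275133291725 g 1.7005207389593124
d world [ 25.7 -81.   -1.5] tool shift [-85.   -0.3   1.5]
far 176 zmin [52.8 54.4 55.3] x at tip [23.  26.5] y med 139.2
near 350 zmin [37.1 37.8 39.1] x at tip [-67.5 -34.3] y med 139.4
tcp z 11.5 loc [-19.4 128.2] w 79.0 t 8.43
```

Call:
step_arm([
  [0.8, -0.1, 0, 0, 0, 0, 0],
  [0.8, -0.2, 0, 0, 0, 0, 0],
  [0.8, -0.2, 0, 0, 0, 0, 0],
  [0.8, -0.25, 0, 0, 0, 0, 0],
  [0.8, -0.25, 0, 0, 0, 0, 0],
  [0.8, -0.2, 0, 0, 0, 0, 0],
  [0.8, -0.2, 0, 0, 0, 0, 0],
  [0.8, -0.15, 0, 0, 0, 0, 0],
  [0.8, -0.05, 0, 0, 0, 0, 0],
  [0.8, 0, 0, 0, 0, 0, 0],
])

```text
t: 9.72
ee_pos: [490.0, 165.4, 11.5]
orientation: [1.849, 2.539, 0.003]
ft_force: [1.6, 6.6, -0.8]
width: 79.0
grasp_force: 2.9
```

```bash
python3 - <<'E'
from h import *
delta(-20,43,10); tips(60)
out=[]
for n,b in(('top',(200,150,400,270)),('side',(230,170,350,290))):
    d=grab(n); np.save(n+'5.npy',d,allow_pickle=True)
    for k,m in masks(d).items():
        if k!='light':
            for a,c,bb in comps(m,b,2)[0]: print(n,k,a,c,bb,'z24',loc(ray(d,*c,24)),'z57',loc(ray(d,*c,57)))
    c=d["pixels"][b[1]:b[3],b[0]:b[2]]; out.append(cv2.resize(c[...,::-1],(int((b[2]-b[0])*360/120*(1 if n=='top' else 1)),360),interpolation=cv2.INTER_CUBIC))
w=np.hstack(out); print(w.shape); cv2.imwrite('pics/both5.png',cv2.resize(w,(800,int(360*800/w.shape[1])),interpolation=cv2.INTER_AREA))
E
```

```text
sg 1 rot tool [ 0.002 -0.    -0.002] units [ 0.02 -0.   -0.02]
sg -1 rot tool [-1.00e-03 -3.00e-03  3.14e+00] units [-0.000e+00 -2.000e-02  2.616e+01]
t 9.725 pos [490.  165.4  11.5] local [-18.9  48.6] toolY [0.952 0.307 0.002] Z [ 0.002  0.001 -1.   ] f [ 1.6  6.6 -0.8] w 79.03746078262773 g 2.9157619178295135
d world [ 0.7 -5.7 -1.5] tool shift [-5.6 -1.   1.5]
far 159 zmin [56.2 59.3 63.2] x at tip [23.6 26.8] y med 59.7
near 260 zmin [37.1 38.2 39.1] x at tip [-67.6 -59.6] y med 59.8
tcp z 11.5 loc [-18.9  48.6] w 79.0 t 9.72
top amber 113 [242.27 159.88] [227, 154, 31, 13] z24 [138.  93.] z57 [132.4  94.4]
side red 4 [268.5 170. ] [267, 170, 4, 1] z24 [  73.9 -197.7] z57 [  68.3 -108.1]
side red 113 [284.3  185.09] [281, 175, 7, 27] z24 [  31.5 -105.4] z57 [ 29.5 -23.7]
side red 148 [334.19 193.11] [331, 178, 9, 37] z24 [-77.7 -75.2] z57 [-70.5   4. ]
side red 70 [314.17 200.29] [308, 195, 11, 10] z24 [-33.9 -30.3] z57 [-30.3  45.1]
(360, 960, 3)
```

View pics/both5.png

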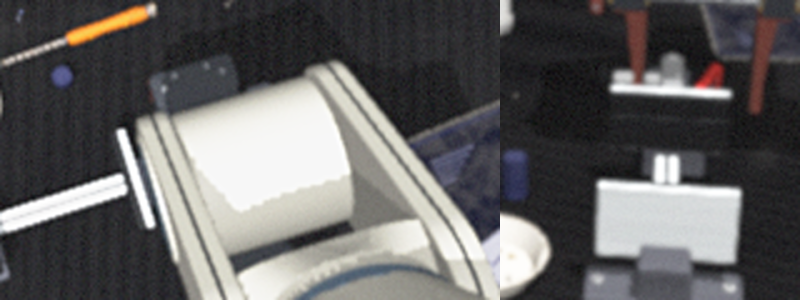

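Left half: the arm hides the pointer, but the white jaw plate is visible at (135,180). Right half: the finger is on the handle and the lever is still open. I'll measure travel from the plate's shift between the two top images.

```bash
python3 - <<'E'
from h import *
for n in('top.npy','top5.npy'):
    d=np.load(n,allow_pickle=True).item(); P=pts(d); L=np.stack([(P[...,:2]-A)@ex,(P[...,:2]-A)@ey,P[...,2]],-1)
    y0=202 if n=='top.npy' else 112
    # ray-cast of every pixel onto z=73 plane, brightness-weighted profile along y
    v,u=np.mgrid[0:384,0:512]; T=np.array(d["T"]); r=np.stack([(u-d["cx"])/d["fx"],(v-d["cy"])/d["fy"],np.ones(u.shape)],-1)@T[:3,:3].T
    q=T[:3,3]+r*((73-T[2,3])/r[...,2])[...,None]; X=(q[...,:2]-A)@ex; Y=(q[...,:2]-A)@ey
    g=d["pixels"].mean(2)
    for xa,xb in((15,38),(-38,-15),(-38,38)):
        m=(X>xa)&(X<xb)&(abs(Y-y0)<20)
        h=[g[m&(abs(Y-yy)<1)].mean() for yy in np.arange(y0-18,y0+19,1.)]
        if xb-xa>40: print(np.round(h).astype(int).tolist())
        mm=m&(g>130)&(abs(L[...,2]-73)<8); print(n,mm.sum(),Y[mm].mean().round(2),np.percentile(Y[mm],[5,95]).round(1))
E
```

```text
top.npy 46 202.94 [199.1 206.7]
top.npy 47 202.6 [198.8 206.3]
[132, 130, 119, 105, 94, 82, 75, 72, 71, 73, 77, 84, 95, 119, 166, 215, 247, 255, 254, 254, 255, 244, 206, 143, 94, 78, 79, 87, 93, 94, 94, 94, 97, 94, 93, 93, 91]
top.npy 160 203.04 [198.9 207. ]
top5.npy 42 110.76 [107.2 114.2]
top5.npy 42 110.36 [106.9 113.8]
[216, 227, 226, 211, 178, 135, 98, 74, 64, 60, 67, 105, 159, 217, 249, 255, 255, 255, 250, 225, 173, 112, 78, 69, 70, 77, 81, 87, 91, 93, 97, 92, 91, 89, 91, 89, 91]
top5.npy 140 110.63 [107.  114.2]
```

```bash
python3 - <<'E'
from h import *
d=np.load('top.npy',allow_pickle=True).item()
c=d["pixels"].astype(np.float32)
def prof(h,x,ys):
    out=[];T=np.array(d["T"]);Ti=np.linalg.inv(T)
    for y in ys:
        p=Ti@np.r_[wor(x,y),h,1]; u=p[0]/p[2]*d["fx"]+d["cx"]; v=p[1]/p[2]*d["fy"]+d["cy"]
        out.append(cv2.getRectSubPix(d["pixels"],(1,1),(float(u),float(v)))[0,0])
    return np.array(out,int)
ys=np.arange(90,112,1)
for x in(-3,0,2): 
    q=prof(25,x,ys); print(x,list(zip(ys.tolist(),(q[:,0]-q[:,1]).tolist(),q[:,1].tolist())))
ys=np.arange(-10,10,1)
for x in(-4,3):
    q=prof(24,x,ys); print(x,list(zip(ys.tolist(),(q[:,0]-q[:,2]).tolist())))
# pixels near pointer
print(d["pixels"][216:225,252:264,1]); print(d["pixels"][216:225,252:264,0])
E
```

```text
-3 [(90, 0, 247), (91, 0, 248), (92, 0, 248), (93, -1, 249), (94, -1, 249), (95, -2, 250), (96, -3, 251), (97, -2, 250), (98, -4, 253), (99, 19, 227), (100, 42, 201), (101, 63, 173), (102, 85, 139), (103, 89, 124), (104, 51, 161), (105, 16, 195), (106, 5, 216), (107, -3, 234), (108, -4, 239), (109, -3, 239), (110, -2, 238), (111, -1, 236)]
0 [(90, -1, 241), (91, -1, 238), (92, -2, 234), (93, -3, 232), (94, -3, 237), (95, -3, 242), (96, 0, 241), (97, 6, 236), (98, 32, 205), (99, 69, 162), (100, 107, 119), (101, 138, 84), (102, 147, 70), (103, 103, 108), (104, 58, 147), (105, 29, 183), (106, 4, 217), (107, -5, 232), (108, -5, 235), (109, -3, 235), (110, -3, 232), (111, -3, 228)]
2 [(90, 0, 245), (91, -1, 244), (92, -2, 244), (93, -2, 246), (94, -1, 247), (95, -2, 248), (96, -2, 248), (97, 2, 242), (98, 15, 223), (99, 35, 197), (100, 72, 155), (101, 110, 113), (102, 106, 109), (103, 86, 121), (104, 58, 147), (105, 26, 183), (106, 1, 215), (107, -2, 226), (108, -3, 233), (109, -3, 233), (110, -2, 232), (111, -3, 233)]
-4 [(-10, -1), (-9, 0), (-8, -1), (-7, -4), (-6, -4), (-5, 1), (-4, 7)
[... 544 characters left out ...]
18 136  61 125 228 249 248 248 249]
 [240 230 235 234 173  83 178 255 252 250 251 253]
 [241 224 237 239 200 139 232 255 255 255 255 254]
 [243 237 240 242 225 207 250 255 255 245 187 140]
 [244 245 242 240 227 193 217 177 140 120  73  45]]
[[ 64  75  69  62  90 118 192 255 245 255 255 253]
 [ 94 104 109 134 183 196 244 255 253 250 250 249]
 [141 161 168 182 217 228 245 252 249 241 242 239]
 [199 215 220 201 204 223 231 242 237 226 238 246]
 [229 231 230 218 202 219 227 241 246 247 248 249]
 [239 227 232 227 208 216 240 250 249 250 251 253]
 [241 222 235 233 212 212 247 253 254 255 255 255]
 [243 238 238 239 223 222 252 255 254 246 185 141]
 [243 244 240 237 226 195 221 181 138 116  76  44]]
```

Call:
step_arm([
  [0.8, -0.06, 0, 0, 0, 0, 0],
  [0.8, -0.06, 0, 0, 0, 0, 0],
  [0.8, 0, 0, 0, 0, 0, 0],
  [0.8, 0, 0, 0, 0, 0, 0],
])

```text
t: 10.38
ee_pos: [491.8, 159.9, 11.5]
orientation: [1.848, 2.539, 0.003]
ft_force: [1.5, 7.1, -2.4]
width: 78.9
grasp_force: 3.0
```

```bash
cat >> h.py <<'E'
def plate(y0):
    d=grab('top'); P=pts(d); z=P[...,2]
    v,u=np.mgrid[0:384,0:512]; T=np.array(d["T"]); r=np.stack([(u-d["cx"])/d["fx"],(v-d["cy"])/d["fy"],np.ones(u.shape)],-1)@T[:3,:3].T
    q=T[:3,3]+r*((73-T[2,3])/r[...,2])[...,None]; X=(q[...,:2]-A)@ex; Y=(q[...,:2]-A)@ey; g=d["pixels"].mean(2)
    for xa,xb in((15,38),(-38,-15)):
        mm=(X>xa)&(X<xb)&(abs(Y-y0)<10)&(g>130)&(abs(z-73)<8)
        print('plate',mm.sum(),Y[mm].mean().round(2),'travel',round(202.77-Y[mm].mean(),1))
    h=masks(d)['red']; print('red',[(a,loc(ray(d,*c,48))) for a,c,b in comps(h,(230,170,330,270),4)[0]])
E
python3 -c "
from h import *
delta(-5.5,43,10); plate(105)"
```

```text
sg 1 rot tool [ 0.002 -0.    -0.002] units [ 0.02 -0.   -0.01]
sg -1 rot tool [-1.00e-03 -3.00e-03  3.14e+00] units [-1.000e-02 -2.000e-02  2.617e+01]
t 10.375 pos [491.8 159.9  11.5] local [-18.9  42.8] toolY [0.952 0.307 0.002] Z [ 0.002  0.001 -1.   ] f [ 1.5  7.1 -2.4] w 78.90012750051596 g 3.0071526020765305
d world [12.7  4.3 -1.5] tool shift [ 0.2 13.4  1.5]
plate 41 104.83 travel 97.9
plate 44 104.54 travel 98.2
red []
```

Call:
step_arm([
  [0.7, 0, 0.05, 0, 0, 0, 0],
  [0.6, 0, 0.06, 0, 0, 0, 0],
  [0.5, 0, 0.06, 0, 0, 0, 0],
  [0.4, 0, 0.05, 0, 0, 0, 0],
  [0.3, 0, 0.05, 0, 0, 0, 0],
  [0.3, 0, 0, 0, 0, 0, 0],
])

```text
t: 11.18
ee_pos: [502.9, 163.5, 11.2]
orientation: [-1.848, -2.539, 0.002]
ft_force: [-3.1, 5.8, 1.5]
width: 57.1
grasp_force: 3.0
```

```bash
python3 -c "
from h import *
delta(-5.5,43,10); plate(105)"
```

```text
sg 1 rot tool [-0.002 -0.001 -0.002] units [-0.01 -0.   -0.01]
sg -1 rot tool [-1.00e-03  3.00e-03  3.14e+00] units [-1.000e-02  2.000e-02  2.617e+01]
t 11.175 pos [502.9 163.5  11.2] local [-7.2 42.9] toolY [ 0.952  0.307 -0.002] Z [-0.002 -0.    -1.   ] f [-3.1  5.8  1.5] w 57.141697486538895 g 2.990100458264351
d world [ 1.6  0.7 -1.2] tool shift [0.1 1.7 1.2]
plate 42 104.93 travel 97.8
plate 44 104.54 travel 98.2
red []
```

Still at 98 mm of travel. I'll close now.

Call:
step_arm([
  [0.1, 0, 0.03, 0, 0, 0, 0],
  [-0.1, 0, 0, 0, 0, 0, 0],
  [-0.3, 0, 0, 0, 0, 0, 0],
  [-0.5, 0, 0, 0, 0, 0, 0],
  [-1, 0, 0, 0, 0, 0, 0],
  [-1, 0, 0, 0, 0, 0, 0],
  [-1, 0, 0, 0, 0, 0, 0],
  [-1, 0, 0, 0, 0, 0, 0],
])

```text
t: 12.22
ee_pos: [506.0, 164.6, 11.4]
orientation: [1.849, 2.539, 0.003]
ft_force: [1.2, 7.9, -3.0]
width: 24.6
grasp_force: 34.8
```

```bash
python3 -c "
from h import *
delta(-5.5,43,10); plate(105); tips(53)
d=grab('side'); c=d['pixels'][150:270,230:374]; cv2.imwrite('pics/side6.png',cv2.resize(c[...,::-1],(720,600),interpolation=cv2.INTER_CUBIC))"
```

```text
sg 1 rot tool [ 0.002 -0.001 -0.002] units [ 0.01 -0.   -0.01]
sg -1 rot tool [-1.00e-03 -3.00e-03  3.14e+00] units [-1.000e-02 -2.000e-02  2.617e+01]
t 12.225 pos [506.  164.6  11.4] local [-4.  42.9] toolY [0.952 0.307 0.002] Z [ 0.001  0.001 -1.   ] f [ 1.2  7.9 -3. ] w 24.56552475327896 g 34.83311980962753
d world [-1.5 -0.4 -1.4] tool shift [ 0.1 -1.5  1.4]
plate 42 105.45 travel 97.3
plate 45 104.99 travel 97.8
red []
far 154 zmin [56.2 58.1 59. ] x at tip [10.8 14.8] y med 54.4
near 293 zmin [54.1 55.4 56.1] x at tip [-24.2 -11. ] y med 54.9
tcp z 11.4 loc [-3.9 42.9] w 24.5 t 12.28
```

View pics/side6.png

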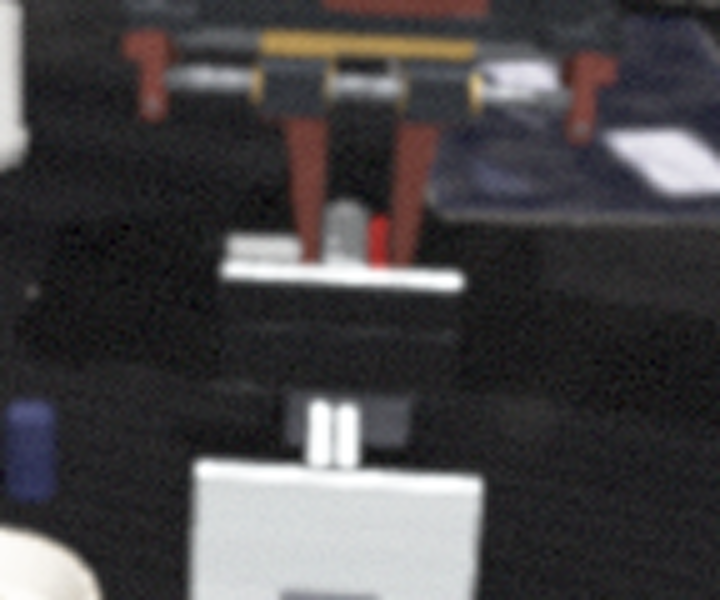

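The view shows both fingers, at (312,240) and (408,240), clamping the bar and the shut lever. Width is 24.6 mm against 25 mm expected, grip is 35 N and travel is 97.6 mm. Handing in.

```bash
python3 -c "
from h import *
print(ctrl.close_job())"
```

```text
the job is handed in; nothing more can be done
None
```

The job is handed in with the jaw drawn out about 97.6 mm (98.2 mm measured to the amber tape), the red lever shut, and lever and grip bar held together at about 35 N. The arm hid the pointer, so I judged its position from the jaw plate's travel; a first pull passed over the handle without moving the jaw, because the fingertips sit about 22 mm higher than reported.

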